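# Drive a stuck well insert out of a heating block

### The job

The red insert is stuck in one of the three bores of the aluminium well block. Take the ejector rod from its stand, push it gently down that bore until the red insert lets go and drops out onto the catch plate below, stopping there rather than squeezing it hard against the plate (keep the push under 20 N), then put the rod back upright, fully down in its stand. Leave the two white inserts seated and everything else where it stands, and do not touch the red insert with the gripper.

Things in the scene. Friction and masses are not known exactly. Their poses are not given: they have to be found in the camera images.
- block: Fixed station: aluminium block (64 mm in x, 170 in y, 32 thick) on two end legs over a black catch plate, open towards +x and -x. Origin: centre of the underside, on the work surface; z up. Block top at 82 mm, its underside at 50 mm. Three vertical through bores, 21.5 mm in diameter, at x = 0, y = -45, 0, 45 mm in its frame; which one holds the red insert changes.
- noses (a point): In the block's middle bore, 52.5 mm above the work surface: the level of the three small sprung steel noses in each bore that hold the tapered insert. Pushing an insert down takes 3 to 5 N at first, growing to 7 to 12 N (less while it is held still); after about 28 mm of travel its top passes the noses, the resistance vanishes and it drops onto the catch plate.
- plate (a point): Top centre of the black catch plate at rest, 19 mm above the work surface. The plate (66 x 144 mm) is sprung: 2 N to start, then 8 N per mm, rigid after 8 mm. A dropped insert stands on it clear of the bore, its top 49 mm above the work surface; a rod that follows about 3 mm after the insert lets go begins to press the insert on the plate.
- red_insert_mid (a point): Centre (half-way up) of a red plastic insert: a solid round plug 30 mm tall, tapered from 20 mm diameter at the top to 13 mm at the bottom, a black dot on its flat top. Seated, its top is about 2 mm below the block's top and its centre about 65 mm above the work surface. z is its axis, up. This is the one to drive out; dropped, its centre is about 34 mm above the work surface.
- white_insert_a_mid (a point): Centre (half-way up) of a white plastic insert: a solid round plug 30 mm tall, tapered from 20 mm diameter at the top to 13 mm at the bottom, a black dot on its flat top. Seated, its top is about 2 mm below the block's top and its centre about 65 mm above the work surface. z is its axis, up. It stays seated.
- white_insert_b_mid (a point): Centre (half-way up) of a white plastic insert: a solid round plug 30 mm tall, tapered from 20 mm diameter at the top to 13 mm at the bottom, a black dot on its flat top. Seated, its top is about 2 mm below the block's top and its centre about 65 mm above the work surface. z is its axis, up. It stays seated.
- rod_mid (a point): Grip centre of the upright ejector rod (0.2 kg): blue round handle, 28 mm diameter, 29 mm up and down from here, on a steel collar (40 mm diameter, underside 35 mm below here), on a steel shaft 16 mm in diameter. The shaft was set to reach 45 to 85 mm below the collar, how far is not known: clamped (holds 70 N), hidden in the stand, its tip must be found by feel. z: axis, up.
- stand: Fixed grey block, 70 x 70 mm and 95 mm tall, with one vertical through hole 22 mm in diameter with a 3 mm chamfer in the middle of its top. Origin: centre of its underside, z up. The rod stands in the hole with its collar resting on the top, so that the rod's grip centre is 130 mm above the work surface.
- sharps_tub: Bystander: yellow round tub, 112 mm across, 112 mm tall; origin: centre of its underside.
- storage_box: Bystander: green box with a white band, 100 x 140 x 45 mm; origin: centre of its underside.
- tube_rack: Bystander: white rack of capped tubes, 50 x 110 x 76 mm; origin: centre of its underside.

How it is judged (in metres and radians):
On the way, in this order (a step that is already met when the one before it is completed fails the run):
1. the rod is lifted out of the stand (z of rod_mid in the frame of stand above 0.2 m), for 0.1 s.
2. the rod, down in the red insert's bore, has driven the red insert out onto the catch plate (z of red_insert_mid in the frame of block below 0.036 m and z of rod_mid in the frame of block below 0.177 m and horizontal distance between rod_mid and red_insert_mid below 0.012 m and angle between rod_mid's own z axis and vertical below 0.15 rad), for 0.05 s.
3. the rod stands back in its stand (horizontal distance between rod_mid and stand below 0.008 m and angle between rod_mid's own z axis and vertical below 0.1 rad and z of rod_mid in the frame of stand between 0.126 and 0.134 m), for 0.2 s.
At the end, for the whole second after the job is handed in: The red insert is at rest on the catch plate, out of its bore (centre under 36 mm above the work surface, within 45 mm in x and 90 mm in y of the block's centre); the rod is at rest in its stand, upright within 0.1 rad, within 8 mm of the hole's centre, its collar seated within 4 mm (all of step 3 and z of red_insert_mid in the frame of block below 0.036 m and x of red_insert_mid in the frame of block between -0.045 and 0.045 m and y of red_insert_mid in the frame of block between -0.09 and 0.09 m and linear speed of each of red_insert, rod below 0.02 m/s); the robot touches nothing.
It fails at once if the rod presses on the red insert with more than 20 N (contact force between rod and red_insert above 20 N).
It fails at once if the rod presses on the block with more than 25 N (contact force between rod and block above 25 N).
It fails at once if the gripper touches the red insert (contact force between the fingers and red_insert above 0.5 N).
It fails at once if a white insert is moved by more than 4 mm (distance of any of white_insert_a_mid, white_insert_b_mid from where it was at the start of the episode above 0.004 m).
It fails at once if a bystander is moved by more than 10 mm (distance of any of sharps_tub, storage_box, tube_rack from where it was at the start of the episode above 0.01 m).
It also fails if it takes over 58 s, if anything falls off the work surface, if the arm or the gripper's body presses on something with over 40 N, if the wrist force passes 120 N, or if a joint passes its speed limit or range.

### The arm

A 6-joint arm with a two-finger parallel gripper is mounted at the origin on the work surface. World frame = base frame: x ahead of the robot, y to its left, z up, the work surface at z = 0. Lengths are in m, angles in degrees, forces in N, time in s.
With the tool pointing down it reaches from about 0.4 to 0.825 m from the base axis. Payload 7 kg.
Tool frame: the origin (TCP) lies on the centre line of the jaws, within the pads' length; the fingertips stand r.tip_reach ahead of it and the grasp point (between the pads) is the TCP (r.tip_reach is the distance from the TCP to the fingertips, in m); z points along the fingers, y is the line along which they close (so a half turn about z gives the same grasp; the last joint's range is limited). The gripper opens to 88 mm and grips with 3 to 60 N. Pads are 19 mm wide; open, the fingers measure 130 mm over their backs; the gripper's body (78 mm by 193 mm) begins 47 mm behind the grasp point.
Start: joints at [83.027, 20.546, 0.682, 0, -70.136, -16.507], TCP at [0.269, 0.619, 0.246] pointing down, gripper open.
Joint ranges: [-176.03, 176.03], [-82.01, 121.73], [-58.28, 71.71], [-173.87, 95.51], [-174.79, -0.11], [-173.66, 173.66]. Speed limits (degrees/s): [136.94, 136.94, 172.46, 180, 180, 180].

### API

Orientations are given as [roll, pitch, yaw] about the fixed x, y, z axes, in that order (R = Rz(yaw) Ry(pitch) Rx(roll)).
In Python, from plant import sensors, cams, r gives the robot as it stands.
- The arm moves only by the tool drive_tool, never from a script. Its argument "rows" is a list of rows, each an object of numbers: "fingers": the gripper's target within -1 to 1 (fully open at 1, half-way at 0, shut at -1); "x", "y", "z": the shift along the tool's x, y, z in m; "spin": the turn about the tool's z in rad. A call has 1 to 10 rows; each row is the pose to reach, as a shift and turn from the pose commanded when the call began, along the tool's axes at that moment; what a row does not reach only later rows make up. A row lasts 1/8 s, in which the tool goes at most 62.5 mm and 10.7 degrees, less where a joint would pass 70% of its speed; a pose out of reach is approached as far as the arm can. A call with a gripper value outside its range is refused whole. The fingers move at their own pace and stop on an object; "newtons" is the grip in N (left out, the last holds). Time passes only in rows, so rows that repeat a pose let the fingers close. It gives the time, the measured TCP pose, the force, the opening and the grip force at its end, in the units of the state.
- sensors.get_state(): the state, without advancing time (a new reading comes with each control period).
- cams.capture(name): name is "scene" or "top"; returns a dict with "pixels" (384x512x3 uint8, red, green, blue), "intrinsics" (3x3 intrinsics, pixels), "k1" (the pictures are not rectified: a ray, as slopes to the right and down, at radius r is drawn at 1 + k1 r^2 times it, then the intrinsics apply), "eye" and "orientation" of the camera in the world. Camera axes: x right, y up, looking along -z (the intrinsics and any distortion apply to the point x, -y, -z); pixel columns grow to the right and rows downward; lengths in m; the calibration is good to about 2 mm. A picture is of the moment at which its call begins. There is no depth.
- r.close_job(): hands the job in; it is judged then, once.
The state is a dict: "time_s": time; "joints": joint angles; "qd": joint speeds; "joint_torque": joint torques, N m; "tcp_pos": TCP position; "eef_rot": TCP orientation; "contact_force": force on the tool from outside, world axes, zero at the start; "moment": the same for the moment, N m; "gripper_width": finger opening in m; "gripper_force": force on a finger pad.
Only numpy, scipy, OpenCV 4.12 (cv2) and the standard library are available. Lean on these libraries where they do the work, as an engineer would, in place of code of your own. Each camera call takes 0.05 s, during which the arm holds its last target. There are 200 camera calls.

## Working session

There is one attempt and no reset: what is moved stays moved. The work goes in short steps, Python scripts to look and compute and a tool call to move; the robot and the scene stay as the last step left them, time stands still between calls to the robot, and variables do not carry over. Pictures are saved under pics/ and viewed, at most 10 in all, crops included, and the job is handed in when it is done.

Besides the shell and the picture viewer there is one more tool, called after "Call:" in YAML: its name, and indented under it one key for each argument. drive_tool: Moves the arm, as the interface text tells. Its arguments: {"type":"object","properties":{"rows":{"type":"array"},"newtons":{"type":"number"}},"required":["rows"]}

```bash
mkdir -p pics; ls
python3 - <<'E'
from plant import sensors,cams,r
import cv2,pickle
s=sensors.get_state();print(s, r.tip_reach)
d={}
for n in("scene","top"):
    c=cams.capture(n);d[n]=c;cv2.imwrite(f"pics/{n}0.png",c["pixels"][...,::-1]);print(n,c["intrinsics"],c["k1"],c["eye"],c["orientation"])
pickle.dump(d,open("d0.pkl","wb"))
E
```

```text
pics
{'time_s': 0.0, 'joints': array([ 8.30267201e+01,  2.05900472e+01,  6.33340014e-01, -1.96301354e-02,
       -7.01345984e+01, -1.65057508e+01]), 'qd': array([ 0.03228508, -0.07719063,  0.04552464, -0.02170012,  0.02566315,
       -0.03342566]), 'joint_torque': array([-7.04717295e-04, -5.82710302e+01,  2.93055314e+01,  6.99729145e+00,
        7.01461133e-03, -1.67542430e-04]), 'tcp_pos': array([0.2687844 , 0.61868101, 0.24463656]), 'eef_rot': array([ 1.79907214e+02, -8.25026899e-03, -2.34857093e+01]), 'contact_force': array([-0.15645314, -0.44001523, -0.10282584]), 'moment': array([ 0.02143678, -0.0358775 ,  0.01527039]), 'gripper_force': 0.0, 'gripper_width': 0.08803643246232103} 0.019
scene [[375.67444449   0.         251.65236379]
 [  0.         375.67444449 190.85168264]
 [  0.           0.           1.        ]] -0.07465787355586846 [ 1.3341042  -0.03153501  0.69634809] [51.19851615  0.64869542 87.36752911]
top [[357.21701427   0.         257.69907101]
 [  0.         357.21701427 191.38737753]
 [  0.           0.           1.        ]] -0.011075059687867891 [0.47342734 0.02080498 0.99402017] [  8.69270185  -2.19792076 -88.54572114]
```

View pics/scene0.png

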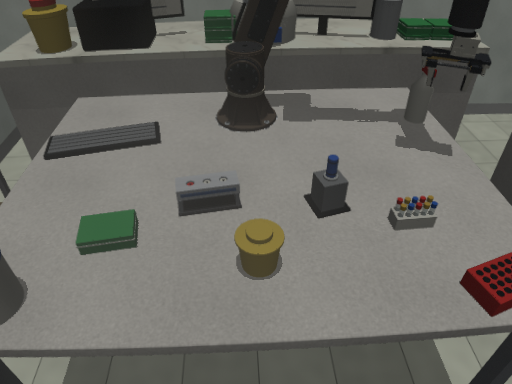

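View pics/top0.png

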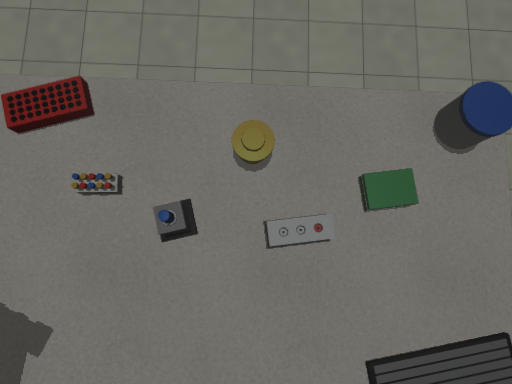

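The scene view shows the block at about (208,192), with the red insert in its left bore at (190,183), and the rod at (332,167). In the top view the red insert is at (318,228), the white inserts at (301,230) and (284,232), and the rod at (167,216).

```bash
cat > h.py <<'E'
import numpy as np,cv2
from scipy.spatial.transform import Rotation as R
def ray(c,px):
    K=c["intrinsics"];k=c["k1"]
    p=cv2.undistortPoints(np.array([[px]],float),K,np.array([k,0,0,0.]))[0,0]  # approx same model
    d=R.from_euler("xyz",c["orientation"],degrees=True).as_matrix()@np.array([p[0],-p[1],-1])
    return np.array(c["eye"]),d
def plane(c,px,z):
    e,d=ray(c,px);return e+d*(z-e[2])/d[2]
def proj(c,P):
    q=R.from_euler("xyz",c["orientation"],degrees=True).as_matrix().T@(np.array(P)-c["eye"])
    s=np.array([q[0],-q[1]])/-q[2];s*=1+c["k1"]*(s@s);K=c["intrinsics"];return s*K[0,0]+K[:2,2]
def blobs(m,amin=5):
    n,_,st,ce=cv2.connectedComponentsWithStats(m.astype(np.uint8));return [(ce[i].round(2),st[i]) for i in range(1,n) if st[i][4]>=amin]
E
python3 - <<'E'
import pickle;from h import *
d=pickle.load(open("d0.pkl","rb"))
t=d["top"];s=d["scene"]
for n,c in d.items():
    a=c["pixels"].astype(int);h=cv2.cvtColor(c["pixels"],cv2.COLOR_RGB2HSV).astype(int)
    red=((h[...,0]<8)|(h[...,0]>172))&(h[...,1]>110)
    blue=(abs(h[...,0]-110)<12)&(h[...,1]>130)
    print(n,"red",[(b[0],b[1]) for b in blobs(red)]);print("blue",[(b[0],b[1]) for b in blobs(blue)])
a=t["pixels"]
cr=cv2.resize(a[190:250,145:205],None,fx=8,fy=8,interpolation=cv2.INTER_NEAREST)
cr2=cv2.resize(a[205:255,260:340],None,fx=9,fy=9,interpolation=cv2.INTER_NEAREST)[:, :]
cv2.imwrite("pics/c1.png",cr[...,::-1]);cv2.imwrite("pics/c2.png",cr2[...,::-1])
E
```

```text
scene red [(array([40.89,  2.51]), array([ 29,   0,  26,   7, 148], dtype=int32)), (array([424.97,  69.45]), array([422,  66,   6,   8,  31], dtype=int32)), (array([434.93,  72.5 ]), array([434,  69,   3,   8,  14], dtype=int32)), (array([189.83, 183.25]), array([187, 182,   6,   3,  12], dtype=int32)), (array([420.32, 202.09]), array([416, 196,  10,  13,  68], dtype=int32)), (array([399.45, 200.52]), array([397, 198,   6,   6,  29], dtype=int32)), (array([489.83, 285.07]), array([ 460,  252,   52,   64, 1831], dtype=int32))]
blue [(array([279.4,  27.8]), array([279,  27,   2,   3,   5], dtype=int32)), (array([277.88,  36.59]), array([275,  31,   6,  11,  32], dtype=int32)), (array([333.07, 157.56]), array([329, 155,   9,   6,  43], dtype=int32)), (array([412.58, 202.82]), array([409, 197,   9,  13,  55], dtype=int32)), (array([433.59, 204.52]), array([431, 202,   6,   6,  29], dtype=int32))]
top red [(array([ 46.95, 105.04]), array([   1,   76,   93,   57, 2865], dtype=int32)), (array([ 91.15, 175.91]), array([ 88, 173,   7,   6,  33], dtype=int32)), (array([ 82.37, 184.94]), array([ 79, 182,   8,   6,  35], dtype=int32)), (array([107.13, 184.77]), array([104, 182,   7,   6,  31], dtype=int32)), (array([317.58, 227.31]), array([314, 224,   8,   8,  36], dtype=int32))]
blue [(array([488.32, 107.64]), array([ 463,   82,   49,   53, 2122], dtype=int32)), (array([ 75., 176.]), array([ 72, 174,   7,   5,  27], dtype=int32)), (array([ 99.56, 175.92]), array([ 97, 174,   6,   5,  25], dtype=int32)), (array([ 90.9 , 185.03]), array([ 88, 183,   7,   5,  30], dtype=int32)), (array([163.89, 215.22]), array([159, 210,  11,  11, 102], dtype=int32))]
```

View pics/c1.png

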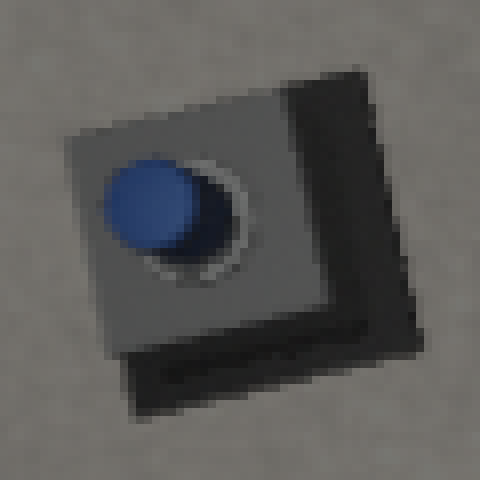

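View pics/c2.png

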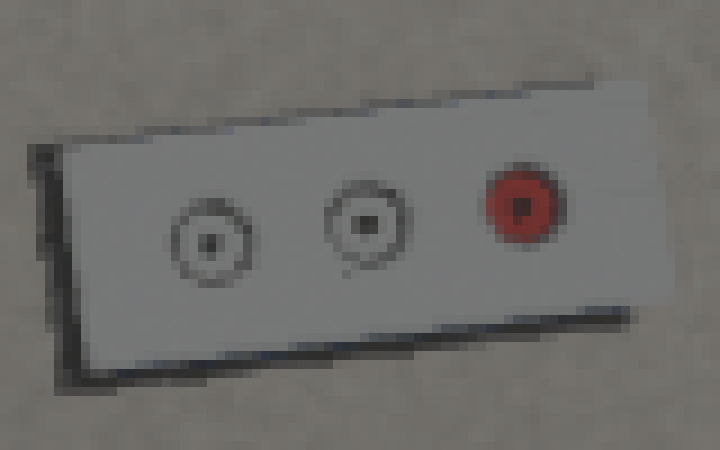

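The crops show the handle's top disc at about (163.3,215.1), the stand's top centre at about (169.2,217.2), and the insert dots at (282.9,231.6), (300.3,229.4) and red (317.5,227.5).

Run:
```python
import pickle;from h import *
d=pickle.load(open("d0.pkl","rb"));t=d["top"];s=d["scene"]
a=t["pixels"];g=cv2.cvtColor(a,cv2.COLOR_RGB2GRAY)
h=plane(t,(163.6,215.2),.159);print("handle top",h, "scene",plane(s,(333.07,157.56),.159))
cs=[plane(t,(145+x/8-.5,190+y/8-.5),.095) for x,y in((66,138),(286,88),(328,303),(110,357))]
print("stand",np.mean(cs,0),[np.linalg.norm(cs[i]-cs[i-1]).round(4) for i in range(4)],np.degrees(np.arctan2(*(cs[1]-cs[0])[1::-1])))
D=[]
for x,y in((283,231.6),(300.3,229.4),(317.5,227.4)):
    x0,y0=round(x),round(y);w=np.clip(110-g[y0-2:y0+3,x0-2:x0+3].astype(float),0,None)
    D.append(plane(t,(x,y),.080));print("ins",D[-1])
print(np.linalg.norm(D[0]-D[1]),np.linalg.norm(D[2]-D[1]))
print("red scene",plane(s,(189.83,183.25),.080))
u=(D[2]-D[0])/2;print("fit red",np.mean(D,0)+u, "axis deg",np.degrees(np.arctan2(u[1],u[0])))
for n,p,z in(("tub",(254,139),.11),("box",(390,189),.045),("rack",(97,182),.07)):print(n,plane(t,p,z))
```

```text
handle top [0.53923967 0.20905114 0.159     ] scene [0.54253977 0.20793272 0.159     ]
stand [0.53992323 0.20928351 0.095     ] [np.float64(0.0701), np.float64(0.0698), np.float64(0.0691), np.float64(0.0687)] -75.19960425323669
ins [ 0.51228102 -0.07798507  0.08      ]
ins [ 0.51907185 -0.12235574  0.08      ]
ins [ 0.52537811 -0.16673194  0.08      ]
0.04488732228076826 0.0448220555716407
red scene [ 0.52526823 -0.16843583  0.08      ]
fit red [ 0.52545887 -0.16673102  0.08      ] axis deg -81.60499703673487
tub [0.74495941 0.00324751 0.11      ]
box [ 0.63743008 -0.37380663  0.045     ]
rack [0.62723466 0.40584199 0.07      ]
```

Call:
drive_tool:
  rows:
    - {"fingers":1,"x":0.06,"y":0.039,"spin":-0.1}
    - {"fingers":1,"x":0.12,"y":0.078,"spin":-0.2}
    - {"fingers":1,"x":0.18,"y":0.117,"spin":-0.3}
    - {"fingers":1,"x":0.24,"y":0.156,"spin":-0.41}
    - {"fingers":1,"x":0.3,"y":0.195,"spin":-0.41}
    - {"fingers":1,"x":0.36,"y":0.234,"spin":-0.41}
    - {"fingers":1,"x":0.412,"y":0.268,"spin":-0.41}
    - {"fingers":1,"x":0.412,"y":0.268,"spin":-0.41}
    - {"fingers":1,"x":0.412,"y":0.268,"spin":-0.41}
  newtons: 50

```text
invalid input
```

Call:
drive_tool:
  rows:
    - {"fingers":1.0,"x":0.06,"y":0.039,"z":0.0,"spin":-0.1}
    - {"fingers":1.0,"x":0.12,"y":0.078,"z":0.0,"spin":-0.2}
    - {"fingers":1.0,"x":0.18,"y":0.117,"z":0.0,"spin":-0.3}
    - {"fingers":1.0,"x":0.24,"y":0.156,"z":0.0,"spin":-0.41}
    - {"fingers":1.0,"x":0.3,"y":0.195,"z":0.0,"spin":-0.41}
    - {"fingers":1.0,"x":0.36,"y":0.234,"z":0.0,"spin":-0.41}
    - {"fingers":1.0,"x":0.412,"y":0.268,"z":0.0,"spin":-0.41}
    - {"fingers":1.0,"x":0.412,"y":0.268,"z":0.0,"spin":-0.41}
    - {"fingers":1.0,"x":0.412,"y":0.268,"z":0.0,"spin":-0.41}
  newtons: 50

```text
time_s: 1.23
tcp_pos: [0.5412, 0.2059, 0.245]
eef_rot: [179.9, 0.1, -0.3]
contact_force: [-0.4, 0.6, -0.2]
gripper_width: 0.0876
gripper_force: 0.0
```

Call:
drive_tool:
  rows:
    - {"fingers":1.0,"x":0.0,"y":0.0,"z":0.02,"spin":0.0}
    - {"fingers":1.0,"x":0.0,"y":0.0,"z":0.02,"spin":0.0}
    - {"fingers":1.0,"x":0.0,"y":0.0,"z":0.06,"spin":0.0}
    - {"fingers":1.0,"x":0.0,"y":0.0,"z":0.1,"spin":0.0}
    - {"fingers":1.0,"x":0.0,"y":0.0,"z":0.113,"spin":0.0}
    - {"fingers":1.0,"x":0.0,"y":0.0,"z":0.113,"spin":0.0}
    - {"fingers":1.0,"x":0.0,"y":0.0,"z":0.113,"spin":0.0}

```text
time_s: 2.1
tcp_pos: [0.541, 0.2099, 0.1343]
eef_rot: [-179.9, -0.1, 0.1]
contact_force: [-0.3, 0.3, 0.7]
gripper_width: 0.0879
gripper_force: 0.0
```

Call:
drive_tool:
  rows:
    - {"fingers":-1.0,"x":0.0,"y":0.0,"z":0.0,"spin":0.0}
    - {"fingers":-1.0,"x":0.0,"y":0.0,"z":0.0,"spin":0.0}
    - {"fingers":-1.0,"x":0.0,"y":0.0,"z":0.0,"spin":0.0}
    - {"fingers":-1.0,"x":0.0,"y":0.0,"z":0.0,"spin":0.0}
    - {"fingers":-1.0,"x":0.0,"y":0.0,"z":0.0,"spin":0.0}
    - {"fingers":-1.0,"x":0.0,"y":0.0,"z":0.0,"spin":0.0}
    - {"fingers":-1.0,"x":0.0,"y":0.0,"z":0.0,"spin":0.0}
  newtons: 55

```text
time_s: 2.98
tcp_pos: [0.54, 0.2091, 0.1325]
eef_rot: [180.0, 0.0, 0.0]
contact_force: [0.5, 0.8, -0.4]
gripper_width: 0.0274
gripper_force: 55.0
```

```bash
python3 -c "
from plant import sensors
for k,v in sensors.get_state().items(): print(k,v)"
```

```text
time_s 2.975
joints [ 4.05101094e+01  1.72446100e+01 -2.01896986e+01 -1.83675926e-03
 -5.25679624e+01  4.95006764e+01]
qd [-0.00942139 -0.09835825  0.00646509  0.06365259 -0.01284797  0.03393744]
joint_torque [-8.17224174e-02 -4.93036366e+01  2.47882783e+01  5.88332713e+00
  2.25743442e-02 -2.51346210e-04]
tcp_pos [0.54004464 0.20914683 0.13251098]
eef_rot [1.79999634e+02 2.67406347e-03 9.66940233e-03]
contact_force [ 0.47120958  0.80860691 -0.4007138 ]
moment [-0.0178884  -0.06866621  0.02821986]
gripper_force 54.999842047691345
gripper_width 0.0273515724300504
```

Call:
drive_tool:
  rows:
    - {"fingers":-1.0,"x":0.0,"y":0.0,"z":-0.02,"spin":0.0}
    - {"fingers":-1.0,"x":0.0,"y":0.0,"z":-0.05,"spin":0.0}
    - {"fingers":-1.0,"x":0.0,"y":0.0,"z":-0.08,"spin":0.0}
    - {"fingers":-1.0,"x":0.0,"y":0.0,"z":-0.11,"spin":0.0}
    - {"fingers":-1.0,"x":0.0,"y":0.0,"z":-0.12,"spin":0.0}
    - {"fingers":-1.0,"x":0.0,"y":0.0,"z":-0.12,"spin":0.0}
    - {"fingers":-1.0,"x":0.0,"y":0.0,"z":-0.12,"spin":0.0}

```text
time_s: 3.85
tcp_pos: [0.5394, 0.2088, 0.2509]
eef_rot: [179.9, 0.1, 0.0]
contact_force: [-1.0, -0.0, -2.1]
gripper_width: 0.0273
gripper_force: 55.0
```

Run:
```python
from plant import cams,sensors
from h import *
c=cams.capture("scene");s=sensors.get_state();P=s["tcp_pos"];print(P,s["contact_force"])
for l in(0,-.0355,-.08,-.12):print(l,proj(c,P+[0,0,l]))
a=c["pixels"];u,v=proj(c,P).round().astype(int);cr=a[v-40:v+80,u-50:u+50]
cv2.imwrite("pics/c3.png",cv2.resize(cr,None,fx=5,fy=5,interpolation=cv2.INTER_NEAREST)[...,::-1])
print(u-50,v-40)
```

```text
[0.53943019 0.20878346 0.25098593] [-0.24002507  0.52805772 -1.81343959]
0 [337.7115787  125.21638712]
-0.0355 [335.89171998 137.8783346 ]
-0.08 [333.7063875  152.95861603]
-0.12 [331.82900382 165.8089146 ]
288 85
```

View pics/c3.png

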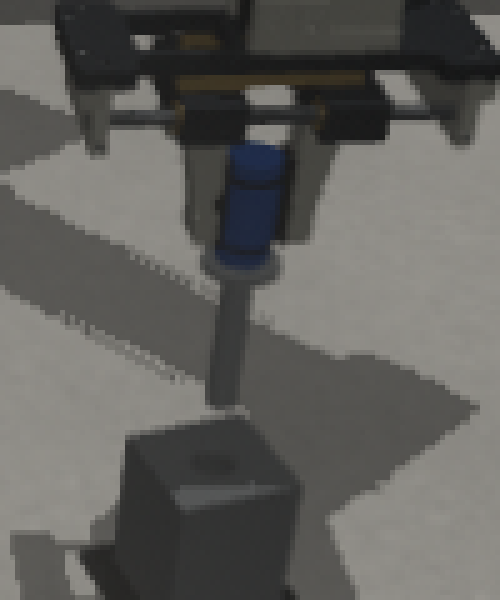

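The picture shows the rod hanging straight, with its tip at about (332,165). That puts the tip about 118 mm below the TCP. Next I move over the red bore.

Call:
drive_tool:
  rows:
    - {"fingers":-1.0,"x":0.0,"y":0.03,"z":0.0,"spin":0.0}
    - {"fingers":-1.0,"x":-0.004,"y":0.08,"z":0.0,"spin":0.0}
    - {"fingers":-1.0,"x":-0.006,"y":0.13,"z":0.0,"spin":0.0}
    - {"fingers":-1.0,"x":-0.008,"y":0.18,"z":0.0,"spin":0.0}
    - {"fingers":-1.0,"x":-0.01,"y":0.23,"z":0.0,"spin":0.0}
    - {"fingers":-1.0,"x":-0.012,"y":0.28,"z":0.0,"spin":0.0}
    - {"fingers":-1.0,"x":-0.0145,"y":0.33,"z":0.0,"spin":0.0}
    - {"fingers":-1.0,"x":-0.0145,"y":0.36,"z":0.0,"spin":0.0}
    - {"fingers":-1.0,"x":-0.0145,"y":0.376,"z":0.0,"spin":0.0}
    - {"fingers":-1.0,"x":-0.0145,"y":0.376,"z":0.0,"spin":0.0}

```text
time_s: 5.15
tcp_pos: [0.5253, -0.1675, 0.2517]
eef_rot: [-180.0, 0.1, -0.1]
contact_force: [-0.9, 0.0, -1.9]
gripper_width: 0.0272
gripper_force: 55.0
```

Call:
drive_tool:
  rows:
    - {"fingers":-1.0,"x":0.0,"y":0.0,"z":0.02,"spin":0.0}
    - {"fingers":-1.0,"x":0.0,"y":0.0,"z":0.04,"spin":0.0}
    - {"fingers":-1.0,"x":0.0,"y":0.0,"z":0.04,"spin":0.0}
    - {"fingers":-1.0,"x":0.0,"y":0.0,"z":0.04,"spin":0.0}

```text
time_s: 5.65
tcp_pos: [0.5262, -0.1663, 0.2133]
eef_rot: [180.0, -0.0, 0.1]
contact_force: [-0.5, 0.1, -2.1]
gripper_width: 0.0272
gripper_force: 55.0
```

Run:
```python
from plant import cams,sensors
from h import *
for i in range(3):
    s=sensors.get_state();P=s["tcp_pos"];print(P,s["eef_rot"],s["contact_force"])
    c=cams.capture("scene" if i<2 else "top")
    if i==1: b=c
for l in(-.0355,-.08,-.118):print(l,proj(b,P+[0,0,l]))
a=b["pixels"];u,v=proj(b,P).round().astype(int);cr=a[v-20:v+80,u-50:u+70]
cv2.imwrite("pics/c4.png",cv2.resize(cr,None,fx=6,fy=6,interpolation=cv2.INTER_CUBIC)[...,::-1])
print(u-50,v-20,proj(b,[.5254,-.167,.082]))
```

```text
[ 0.52619836 -0.16633974  0.21327387] [ 1.79981875e+02 -4.01277560e-02  7.49404520e-02] [-0.52731928  0.14789215 -2.11740156]
[ 0.52630377 -0.16645863  0.21349367] [ 1.79986798e+02 -7.39316584e-02  6.28047327e-02] [-0.5755656  -0.47053133 -2.33231492]
[ 0.52627095 -0.16656565  0.2135472 ] [ 1.79990768e+02 -8.66099788e-02  4.79869468e-02] [ 0.16079273  0.00379745 -1.34009901]
-0.0355 [186.1672313  152.85948657]
-0.08 [188.18835442 167.20911793]
-0.118 [189.8372256  178.84531601]
134 121 [190.27385341 182.67246322]
```

View pics/c4.png

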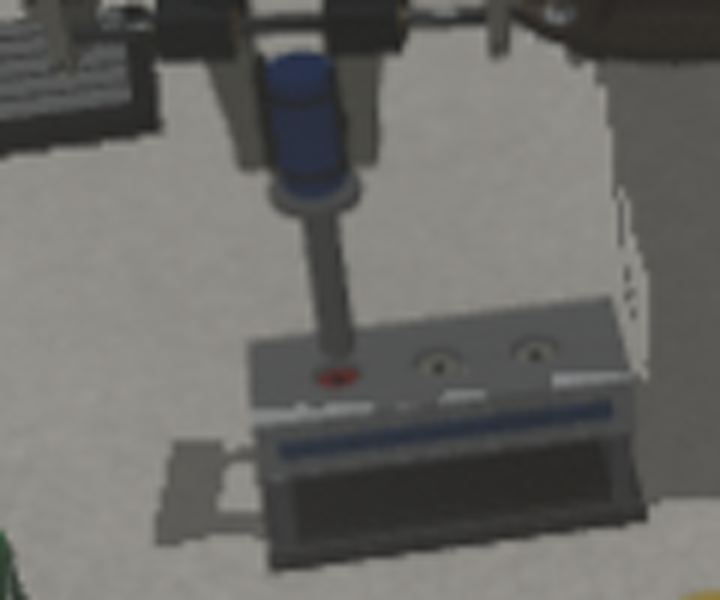

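The tip is at about (190.1,178.9), directly over the red insert at (190.3,183), and it matches the predicted column. Now I lower it by feel.

Call:
drive_tool:
  rows:
    - {"fingers":-1.0,"x":0.0,"y":0.0,"z":0.006,"spin":0.0}
    - {"fingers":-1.0,"x":0.0,"y":0.0,"z":0.01,"spin":0.0}
    - {"fingers":-1.0,"x":0.0,"y":0.0,"z":0.011,"spin":0.0}
    - {"fingers":-1.0,"x":0.0,"y":0.0,"z":0.012,"spin":0.0}
    - {"fingers":-1.0,"x":0.0,"y":0.0,"z":0.013,"spin":0.0}
    - {"fingers":-1.0,"x":0.0,"y":0.0,"z":0.013,"spin":0.0}

```text
time_s: 6.55
tcp_pos: [0.5256, -0.1669, 0.1995]
eef_rot: [180.0, 0.0, 0.0]
contact_force: [0.6, 0.3, -1.3]
gripper_width: 0.027
gripper_force: 55.0
```

Call:
drive_tool:
  rows:
    - {"fingers":-1.0,"x":0.0,"y":0.0,"z":0.001,"spin":0.0}
    - {"fingers":-1.0,"x":0.0,"y":0.0,"z":0.002,"spin":0.0}
    - {"fingers":-1.0,"x":0.0,"y":0.0,"z":0.002,"spin":0.0}

```text
time_s: 6.92
tcp_pos: [0.5256, -0.1669, 0.1975]
eef_rot: [-180.0, 0.0, 0.0]
contact_force: [0.2, 0.3, -2.2]
gripper_width: 0.0276
gripper_force: 55.0
```

Call:
drive_tool:
  rows:
    - {"fingers":-1.0,"x":0.0,"y":0.0,"z":0.001,"spin":0.0}
    - {"fingers":-1.0,"x":0.0,"y":0.0,"z":0.001,"spin":0.0}

```text
time_s: 7.18
tcp_pos: [0.5256, -0.1669, 0.1965]
eef_rot: [-180.0, 0.0, 0.0]
contact_force: [0.6, 0.1, -1.5]
gripper_width: 0.0271
gripper_force: 55.0
```

Call:
drive_tool:
  rows:
    - {"fingers":-1.0,"x":0.0,"y":0.0,"z":0.001,"spin":0.0}
    - {"fingers":-1.0,"x":0.0,"y":0.0,"z":0.001,"spin":0.0}

```text
time_s: 7.42
tcp_pos: [0.5256, -0.1669, 0.1956]
eef_rot: [180.0, 0.0, 0.0]
contact_force: [-1.3, 0.1, -1.2]
gripper_width: 0.0279
gripper_force: 55.0
```

Call:
drive_tool:
  rows:
    - {"fingers":-1.0,"x":0.0,"y":0.0,"z":0.001,"spin":0.0}
    - {"fingers":-1.0,"x":0.0,"y":0.0,"z":0.001,"spin":0.0}

```text
time_s: 7.68
tcp_pos: [0.5256, -0.1669, 0.1946]
eef_rot: [180.0, 0.0, 0.0]
contact_force: [0.2, -0.5, -1.4]
gripper_width: 0.0275
gripper_force: 55.0
```

Call:
drive_tool:
  rows:
    - {"fingers":-1.0,"x":0.0,"y":0.0,"z":0.001,"spin":0.0}
    - {"fingers":-1.0,"x":0.0,"y":0.0,"z":0.001,"spin":0.0}

```text
time_s: 7.92
tcp_pos: [0.5256, -0.1669, 0.1935]
eef_rot: [180.0, 0.0, 0.0]
contact_force: [-0.2, -0.5, -0.0]
gripper_width: 0.0272
gripper_force: 55.0
```

Call:
drive_tool:
  rows:
    - {"fingers":-1.0,"x":0.0,"y":0.0,"z":0.001,"spin":0.0}
    - {"fingers":-1.0,"x":0.0,"y":0.0,"z":0.001,"spin":0.0}

```text
time_s: 8.18
tcp_pos: [0.5256, -0.1669, 0.1925]
eef_rot: [180.0, -0.0, 0.0]
contact_force: [-1.2, -0.5, -0.1]
gripper_width: 0.0268
gripper_force: 55.0
```

Call:
drive_tool:
  rows:
    - {"fingers":-1.0,"x":0.0,"y":0.0,"z":0.001,"spin":0.0}
    - {"fingers":-1.0,"x":0.0,"y":0.0,"z":0.002,"spin":0.0}

```text
time_s: 8.43
tcp_pos: [0.5258, -0.1669, 0.1908]
eef_rot: [180.0, -0.0, 0.0]
contact_force: [-1.4, 0.5, 3.0]
gripper_width: 0.0276
gripper_force: 55.0
```

Call:
drive_tool:
  rows:
    - {"fingers":-1.0,"x":0.0,"y":0.0,"z":0.001,"spin":0.0}
    - {"fingers":-1.0,"x":0.0,"y":0.0,"z":0.002,"spin":0.0}

```text
time_s: 8.68
tcp_pos: [0.5259, -0.1669, 0.1887]
eef_rot: [180.0, -0.0, 0.0]
contact_force: [-0.1, 0.5, 3.2]
gripper_width: 0.0273
gripper_force: 55.0
```

Call:
drive_tool:
  rows:
    - {"fingers":-1.0,"x":0.0,"y":0.0,"z":0.001,"spin":0.0}
    - {"fingers":-1.0,"x":0.0,"y":0.0,"z":0.002,"spin":0.0}

```text
time_s: 8.93
tcp_pos: [0.526, -0.1669, 0.1867]
eef_rot: [180.0, -0.0, 0.0]
contact_force: [-0.9, -0.7, 4.2]
gripper_width: 0.0269
gripper_force: 55.0
```

Call:
drive_tool:
  rows:
    - {"fingers":-1.0,"x":0.0,"y":0.0,"z":0.001,"spin":0.0}
    - {"fingers":-1.0,"x":0.0,"y":0.0,"z":0.002,"spin":0.0}

```text
time_s: 9.18
tcp_pos: [0.5259, -0.1669, 0.1846]
eef_rot: [180.0, -0.0, 0.0]
contact_force: [-0.3, -0.3, 3.0]
gripper_width: 0.0271
gripper_force: 55.0
```

Call:
drive_tool:
  rows:
    - {"fingers":-1.0,"x":0.0,"y":0.0,"z":0.001,"spin":0.0}
    - {"fingers":-1.0,"x":0.0,"y":0.0,"z":0.002,"spin":0.0}
    - {"fingers":-1.0,"x":0.0,"y":0.0,"z":0.003,"spin":0.0}
    - {"fingers":-1.0,"x":0.0,"y":0.0,"z":0.004,"spin":0.0}

```text
time_s: 9.68
tcp_pos: [0.5257, -0.1669, 0.1805]
eef_rot: [180.0, -0.0, 0.0]
contact_force: [0.3, -0.3, 4.6]
gripper_width: 0.0275
gripper_force: 55.0
```

Call:
drive_tool:
  rows:
    - {"fingers":-1.0,"x":0.0,"y":0.0,"z":0.001,"spin":0.0}
    - {"fingers":-1.0,"x":0.0,"y":0.0,"z":0.002,"spin":0.0}
    - {"fingers":-1.0,"x":0.0,"y":0.0,"z":0.003,"spin":0.0}
    - {"fingers":-1.0,"x":0.0,"y":0.0,"z":0.004,"spin":0.0}

```text
time_s: 10.18
tcp_pos: [0.5257, -0.1669, 0.1765]
eef_rot: [180.0, -0.0, 0.0]
contact_force: [0.6, -0.3, 5.9]
gripper_width: 0.0279
gripper_force: 55.0
```

Call:
drive_tool:
  rows:
    - {"fingers":-1.0,"x":0.0,"y":0.0,"z":0.001,"spin":0.0}
    - {"fingers":-1.0,"x":0.0,"y":0.0,"z":0.002,"spin":0.0}
    - {"fingers":-1.0,"x":0.0,"y":0.0,"z":0.003,"spin":0.0}

```text
time_s: 10.55
tcp_pos: [0.5257, -0.1668, 0.1734]
eef_rot: [-180.0, -0.0, 0.0]
contact_force: [0.9, -0.5, 4.3]
gripper_width: 0.0273
gripper_force: 55.0
```

Call:
drive_tool:
  rows:
    - {"fingers":-1.0,"x":0.0,"y":0.0,"z":0.001,"spin":0.0}
    - {"fingers":-1.0,"x":0.0,"y":0.0,"z":0.002,"spin":0.0}

```text
time_s: 10.8
tcp_pos: [0.5255, -0.1669, 0.1713]
eef_rot: [180.0, 0.0, 0.0]
contact_force: [0.9, -1.6, 1.5]
gripper_width: 0.0273
gripper_force: 55.0
```

Call:
drive_tool:
  rows:
    - {"fingers":-1.0,"x":0.0,"y":0.0,"z":0.001,"spin":0.0}
    - {"fingers":-1.0,"x":0.0,"y":0.0,"z":0.002,"spin":0.0}

```text
time_s: 11.05
tcp_pos: [0.5254, -0.167, 0.1693]
eef_rot: [180.0, 0.0, 0.0]
contact_force: [0.8, -2.9, 2.0]
gripper_width: 0.0273
gripper_force: 55.0
```

Call:
drive_tool:
  rows:
    - {"fingers":-1.0,"x":0.0,"y":0.0,"z":0.001,"spin":0.0}

```text
time_s: 11.18
tcp_pos: [0.5254, -0.167, 0.1684]
eef_rot: [180.0, 0.0, 0.0]
contact_force: [-0.2, -1.8, 3.3]
gripper_width: 0.0275
gripper_force: 55.0
```

Run:
```python
from plant import cams,sensors
from h import *
b=cams.capture("scene");s=sensors.get_state();print(s["tcp_pos"],s["contact_force"])
a=b["pixels"];u,v=189,185;cr=a[v-45:v+35,u-30:u+70];cr=cv2.convertScaleAbs(cr,alpha=1.8,beta=10)
h=cv2.cvtColor(a,cv2.COLOR_RGB2HSV).astype(int);red=((h[...,0]<8)|(h[...,0]>172))&(h[...,1]>90)
print([x for x in blobs(red,3) if 160<x[0][0]<260]);
for z in(.019,.034,.049,.05):print(z,proj(b,[.5254,-.167,z]))
cv2.imwrite("pics/c5.png",cv2.resize(cr,None,fx=7,fy=7,interpolation=cv2.INTER_CUBIC)[...,::-1])
```

```text
[ 0.52540938 -0.1669774   0.1683134 ] [ 0.36901458 -1.98134879  0.16101889]
[(array([191.8, 200.4]), array([191, 200,   3,   2,   5], dtype=int32))]
0.019 [192.82634743 200.50457317]
0.034 [192.23427762 196.38119697]
0.049 [191.63256245 192.18269175]
0.05 [191.59210032 191.90007574]
```

View pics/c5.png

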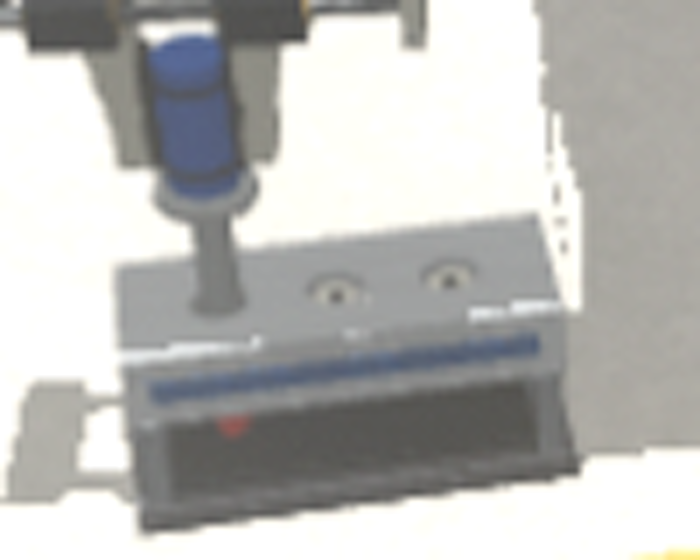

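The picture shows the rod in the bore. The red insert's bottom now shows below the block at about (192,202), level with the plate, and both white inserts are still seated. A small probe will tell whether the insert has been released.

Call:
drive_tool:
  rows:
    - {"fingers":-1.0,"x":0.0,"y":0.0,"z":0.0005,"spin":0.0}
    - {"fingers":-1.0,"x":0.0,"y":0.0,"z":0.0005,"spin":0.0}
    - {"fingers":-1.0,"x":0.0,"y":0.0,"z":0.0005,"spin":0.0}

```text
time_s: 11.6
tcp_pos: [0.5256, -0.1669, 0.1681]
eef_rot: [180.0, 0.0, 0.0]
contact_force: [-0.4, -2.6, 3.0]
gripper_width: 0.0271
gripper_force: 55.0
```

Run:
```python
from plant import cams,sensors
for i in range(4):
    s=sensors.get_state();print(s["tcp_pos"],s["contact_force"]);cams.capture("top")
```

```text
[ 0.52557879 -0.16694825  0.168148  ] [-0.37412456 -2.63957986  3.01927781]
[ 0.52558743 -0.16693667  0.16818196] [-0.18304725 -2.28377067  3.60402533]
[ 0.52559929 -0.16697604  0.16815814] [-0.41081633 -2.85142416  3.55589937]
[ 0.52559819 -0.166958    0.16815869] [ 0.31586938 -2.90344082  4.05733428]
```

Call:
drive_tool:
  rows:
    - {"fingers":-1.0,"x":0.0,"y":0.0007,"z":0.0,"spin":0.0}
    - {"fingers":-1.0,"x":0.0,"y":0.0007,"z":0.0,"spin":0.0}

```text
time_s: 12.05
tcp_pos: [0.5257, -0.1674, 0.1681]
eef_rot: [-180.0, -0.0, 0.0]
contact_force: [-0.2, 0.2, 5.1]
gripper_width: 0.0273
gripper_force: 55.0
```

Call:
drive_tool:
  rows:
    - {"fingers":-1.0,"x":0.0,"y":0.0,"z":0.0005,"spin":0.0}
    - {"fingers":-1.0,"x":0.0,"y":0.0,"z":0.0005,"spin":0.0}
    - {"fingers":-1.0,"x":0.0,"y":0.0,"z":0.0005,"spin":0.0}

```text
time_s: 12.42
tcp_pos: [0.5258, -0.1676, 0.1677]
eef_rot: [180.0, -0.0, 0.0]
contact_force: [-0.1, -0.0, 6.3]
gripper_width: 0.0275
gripper_force: 55.0
```

Call:
drive_tool:
  rows:
    - {"fingers":-1.0,"x":0.0,"y":0.0,"z":0.0005,"spin":0.0}
    - {"fingers":-1.0,"x":0.0,"y":0.0,"z":0.0005,"spin":0.0}
    - {"fingers":-1.0,"x":0.0,"y":0.0,"z":0.0005,"spin":0.0}

```text
time_s: 12.8
tcp_pos: [0.5259, -0.1676, 0.1674]
eef_rot: [180.0, -0.0, 0.0]
contact_force: [-0.8, -0.3, 5.8]
gripper_width: 0.027
gripper_force: 55.0
```

Run:
```python
from plant import cams,sensors
from h import *
for i in range(4):
    s=sensors.get_state();print(s["tcp_pos"],s["contact_force"],s["moment"]);b=cams.capture("scene")
a=b["pixels"].astype(int)
for v in range(194,206):print(v,(a[v,188:197,0]-a[v,188:197,1]))
for dx,z in((.0065,.019),(.0065,.022),(.0065,.025)):print(z,proj(b,[.5254+dx,-.167,z]))
```

```text
[ 0.52588037 -0.16764092  0.16744135] [-0.78395834 -0.33395896  5.78651572] [-0.63630641  0.28554374 -0.002522  ]
[ 0.5258669  -0.1676389   0.16743939] [-0.47983331 -0.99676495  6.20171261] [-0.63421162  0.33095945 -0.05143363]
[ 0.5258586  -0.16764258  0.16745816] [-0.10967111 -1.53459871  6.46074444] [-0.61078354  0.33942803  0.00421253]
[ 0.5258661  -0.16765553  0.16745812] [ 0.54226504 -0.69563552  6.68889179] [-0.63327619  0.30788937 -0.07660486]
194 [-6 -6 -6 -6 -5 -6 -5 -6 -6]
195 [-6 -5 -5 -5 -5 -5 -5 -5 -5]
196 [-5 -5 -4 -4 -2 -1 -2 -1 -2]
197 [-2 -2 -1 -1 -1 -1 -1  0 -1]
198 [-1 -1  0  0 -1  0  3  1  0]
199 [-1  3  8 12 15 15 11  3  0]
200 [ 0  5 19 24 26 25 14  3  0]
201 [ 0  2 17 25 27 25 11  2  1]
202 [ 1  0  6 11 14 11  4  1  0]
203 [0 1 1 1 2 1 0 0 1]
204 [0 0 1 1 0 0 0 1 0]
205 [0 1 1 0 0 1 0 0 1]
0.019 [192.65017989 202.0095891 ]
0.022 [192.53156666 201.18961449]
0.025 [192.41256832 200.36666997]
```

Call:
drive_tool:
  rows:
    - {"fingers":-1.0,"x":0.0,"y":0.0,"z":0.0005,"spin":0.0}
    - {"fingers":-1.0,"x":0.0,"y":0.0,"z":0.0005,"spin":0.0}
    - {"fingers":-1.0,"x":0.0,"y":0.0,"z":0.0005,"spin":0.0}

```text
time_s: 13.38
tcp_pos: [0.526, -0.1677, 0.1672]
eef_rot: [180.0, -0.1, 0.0]
contact_force: [0.1, -1.1, 7.5]
gripper_width: 0.0274
gripper_force: 55.0
```

Call:
drive_tool:
  rows:
    - {"fingers":-1.0,"x":0.0,"y":0.0,"z":0.0004,"spin":0.0}
    - {"fingers":-1.0,"x":0.0,"y":0.0,"z":0.0004,"spin":0.0}
    - {"fingers":-1.0,"x":0.0,"y":0.0,"z":0.0004,"spin":0.0}

```text
time_s: 13.75
tcp_pos: [0.5261, -0.1678, 0.167]
eef_rot: [180.0, -0.1, 0.0]
contact_force: [-1.0, -1.5, 8.7]
gripper_width: 0.0274
gripper_force: 55.0
```

Run:
```python
from plant import cams,sensors
for i in range(4):
    s=sensors.get_state();print(s["tcp_pos"],s["contact_force"],s["moment"]);cams.capture("top")
```

```text
[ 0.5260756  -0.16777661  0.16701042] [-1.04007008 -1.46821782  8.72916308] [-0.71900104  0.60575513  0.01533986]
[ 0.5260708  -0.16780602  0.16701198] [-1.08446755 -1.85244085  9.38040555] [-0.69502656  0.6073346   0.00888525]
[ 0.52607522 -0.16779487  0.16700941] [-2.09970661 -1.10599644  9.2939601 ] [-0.69906196  0.5425751  -0.00886685]
[ 0.52604231 -0.16776714  0.16699285] [-1.63294735 -1.35530551  9.43865026] [-0.66049911  0.53886725  0.05879242]
```

Call:
drive_tool:
  rows:
    - {"fingers":-1.0,"x":0.0,"y":0.0,"z":-0.0012,"spin":0.0}
    - {"fingers":-1.0,"x":0.0,"y":0.0,"z":-0.0012,"spin":0.0}
    - {"fingers":-1.0,"x":0.0,"y":0.0,"z":-0.0012,"spin":0.0}

```text
time_s: 14.32
tcp_pos: [0.5258, -0.1676, 0.1675]
eef_rot: [180.0, -0.0, 0.0]
contact_force: [-0.4, -2.0, 5.5]
gripper_width: 0.0273
gripper_force: 55.0
```

Run:
```python
from plant import cams,sensors
for i in range(3):
    s=sensors.get_state();print(s["tcp_pos"],s["contact_force"],s["moment"]);cams.capture("top")
```

```text
[ 0.52577809 -0.1676446   0.16752481] [-0.41649511 -1.99039728  5.4927754 ] [-0.81299655  0.14327763  0.03472627]
[ 0.52575692 -0.16764763  0.16749329] [-0.72315852 -2.36944857  5.31973407] [-0.88439173  0.16925871  0.00619698]
[ 0.52572989 -0.16764085  0.16745474] [-0.91882354 -1.22503673  6.18163113] [-0.84705272  0.19377579  0.01262917]
```

The force fell 4 N for 0.5 mm of retreat. That is the plate's spring rate, so the insert is out and standing on the plate. Now I withdraw the rod.

Call:
drive_tool:
  rows:
    - {"fingers":-1.0,"x":0.0,"y":0.0,"z":-0.01,"spin":0.0}
    - {"fingers":-1.0,"x":0.0,"y":0.0,"z":-0.025,"spin":0.0}
    - {"fingers":-1.0,"x":0.0,"y":0.0,"z":-0.04,"spin":0.0}
    - {"fingers":-1.0,"x":0.0,"y":0.0,"z":-0.06,"spin":0.0}
    - {"fingers":-1.0,"x":0.0,"y":0.0,"z":-0.0852,"spin":0.0}
    - {"fingers":-1.0,"x":0.0,"y":0.0,"z":-0.0852,"spin":0.0}
    - {"fingers":-1.0,"x":0.0,"y":0.0,"z":-0.0852,"spin":0.0}

```text
time_s: 15.35
tcp_pos: [0.5252, -0.1674, 0.2523]
eef_rot: [-180.0, 0.0, 0.0]
contact_force: [-0.4, -0.6, -1.4]
gripper_width: 0.0268
gripper_force: 55.0
```

Run:
```python
from plant import cams,sensors
from h import *
s=sensors.get_state();print(s["tcp_pos"],s["contact_force"]);b=cams.capture("scene")
a=b["pixels"];print((a[198:204,190:195,0].astype(int)-a[198:204,190:195,1]))
u,v=proj(b,s["tcp_pos"]).round().astype(int);cr=cv2.convertScaleAbs(a[v-25:v+85,u-40:u+70],alpha=1.8)
cv2.imwrite("pics/c6.png",cv2.resize(cr,None,fx=5,fy=5,interpolation=cv2.INTER_CUBIC)[...,::-1]);print(u-40,v-25)
for l in(-.0355,-.118):print(proj(b,s["tcp_pos"]+[0,0,l]))
```

```text
[ 0.52520834 -0.16738849  0.25233677] [-0.37398416 -0.63727415 -1.38757669]
[[-1 -1  0 -1  2]
 [ 8 12 14 14  9]
 [17 23 25 24 12]
 [12 23 25 18  6]
 [ 3  9 10  6  1]
 [ 0  0  0  0  1]]
142 102
[184.03072906 139.46201079]
[187.87355522 166.73888357]
```

View pics/c6.png

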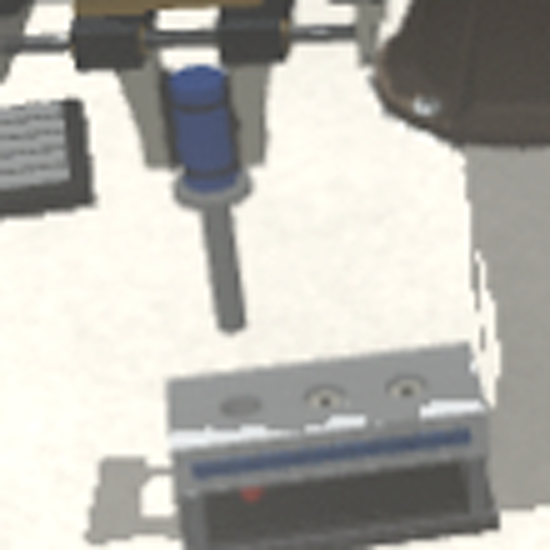

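The left bore is empty, the red insert stands under it on the plate at (192,201), and the white inserts are seated. The rod is still straight in the grip with its tip at (188,167). I return it to the stand.

Call:
drive_tool:
  rows:
    - {"fingers":-1.0,"x":0.0,"y":-0.03,"z":0.0,"spin":0.0}
    - {"fingers":-1.0,"x":0.004,"y":-0.08,"z":0.0,"spin":0.0}
    - {"fingers":-1.0,"x":0.006,"y":-0.13,"z":0.0,"spin":0.0}
    - {"fingers":-1.0,"x":0.008,"y":-0.18,"z":0.0,"spin":0.0}
    - {"fingers":-1.0,"x":0.01,"y":-0.23,"z":0.0,"spin":0.0}
    - {"fingers":-1.0,"x":0.012,"y":-0.28,"z":0.0,"spin":0.0}
    - {"fingers":-1.0,"x":0.0145,"y":-0.33,"z":0.0,"spin":0.0}
    - {"fingers":-1.0,"x":0.0145,"y":-0.36,"z":0.0,"spin":0.0}
    - {"fingers":-1.0,"x":0.0145,"y":-0.3767,"z":0.0,"spin":0.0}
    - {"fingers":-1.0,"x":0.0145,"y":-0.3767,"z":0.0,"spin":0.0}

```text
time_s: 16.65
tcp_pos: [0.5397, 0.2097, 0.2517]
eef_rot: [179.9, 0.1, 0.1]
contact_force: [0.5, -0.2, -1.3]
gripper_width: 0.0272
gripper_force: 55.0
```

Call:
drive_tool:
  rows:
    - {"fingers":-1.0,"x":0.0,"y":0.0,"z":0.0,"spin":0.0}
    - {"fingers":-1.0,"x":0.0,"y":0.0,"z":0.0,"spin":0.0}
    - {"fingers":-1.0,"x":0.0,"y":0.0,"z":0.02,"spin":0.0}
    - {"fingers":-1.0,"x":0.0,"y":0.0,"z":0.035,"spin":0.0}
    - {"fingers":-1.0,"x":0.0,"y":0.0,"z":0.04,"spin":0.0}
    - {"fingers":-1.0,"x":0.0,"y":0.0,"z":0.045,"spin":0.0}
    - {"fingers":-1.0,"x":0.0,"y":0.0,"z":0.05,"spin":0.0}
    - {"fingers":-1.0,"x":0.0,"y":0.0,"z":0.05,"spin":0.0}

```text
time_s: 17.65
tcp_pos: [0.54, 0.2091, 0.2024]
eef_rot: [180.0, 0.0, 0.0]
contact_force: [0.3, 0.3, -1.6]
gripper_width: 0.0271
gripper_force: 55.0
```

Call:
drive_tool:
  rows:
    - {"fingers":-1.0,"x":0.0,"y":0.0,"z":0.015,"spin":0.0}
    - {"fingers":-1.0,"x":0.0,"y":0.0,"z":0.03,"spin":0.0}
    - {"fingers":-1.0,"x":0.0,"y":0.0,"z":0.045,"spin":0.0}
    - {"fingers":-1.0,"x":0.0,"y":0.0,"z":0.06,"spin":0.0}
    - {"fingers":-1.0,"x":0.0,"y":0.0,"z":0.066,"spin":0.0}
    - {"fingers":-1.0,"x":0.0,"y":0.0,"z":0.068,"spin":0.0}
    - {"fingers":-1.0,"x":0.0,"y":0.0,"z":0.069,"spin":0.0}
    - {"fingers":-1.0,"x":0.0,"y":0.0,"z":0.069,"spin":0.0}

```text
time_s: 18.65
tcp_pos: [0.5403, 0.2093, 0.134]
eef_rot: [-180.0, -0.0, 0.0]
contact_force: [-1.0, -0.4, -1.8]
gripper_width: 0.0276
gripper_force: 55.0
```

Call:
drive_tool:
  rows:
    - {"fingers":-1.0,"x":0.0,"y":0.0,"z":0.0005,"spin":0.0}
    - {"fingers":-1.0,"x":0.0,"y":0.0,"z":0.001,"spin":0.0}
    - {"fingers":-1.0,"x":0.0,"y":0.0,"z":0.001,"spin":0.0}

```text
time_s: 19.02
tcp_pos: [0.54, 0.2091, 0.1326]
eef_rot: [-180.0, -0.0, 0.0]
contact_force: [-0.3, 1.0, -0.4]
gripper_width: 0.027
gripper_force: 55.0
```

Seated at the original height, so I release the rod and rise.

Call:
drive_tool:
  rows:
    - {"fingers":1.0,"x":0.0,"y":0.0,"z":0.0,"spin":0.0}
    - {"fingers":1.0,"x":0.0,"y":0.0,"z":0.0,"spin":0.0}
    - {"fingers":1.0,"x":0.0,"y":0.0,"z":0.0,"spin":0.0}
    - {"fingers":1.0,"x":0.0,"y":0.0,"z":0.0,"spin":0.0}
    - {"fingers":1.0,"x":0.0,"y":0.0,"z":0.0,"spin":0.0}
    - {"fingers":1.0,"x":0.0,"y":0.0,"z":0.0,"spin":0.0}
    - {"fingers":1.0,"x":0.0,"y":0.0,"z":0.0,"spin":0.0}
    - {"fingers":1.0,"x":0.0,"y":0.0,"z":0.0,"spin":0.0}

```text
time_s: 20.02
tcp_pos: [0.5401, 0.2091, 0.1325]
eef_rot: [180.0, 0.0, 0.0]
contact_force: [0.7, -0.2, 0.3]
gripper_width: 0.0876
gripper_force: 0.0
```

Call:
drive_tool:
  rows:
    - {"fingers":1.0,"x":0.0,"y":0.0,"z":-0.02,"spin":0.0}
    - {"fingers":1.0,"x":0.0,"y":0.0,"z":-0.06,"spin":0.0}
    - {"fingers":1.0,"x":0.0,"y":0.0,"z":-0.1,"spin":0.0}
    - {"fingers":1.0,"x":0.0,"y":0.0,"z":-0.12,"spin":0.0}
    - {"fingers":1.0,"x":0.0,"y":0.0,"z":-0.12,"spin":0.0}
    - {"fingers":1.0,"x":0.0,"y":0.0,"z":-0.12,"spin":0.0}

```text
time_s: 20.78
tcp_pos: [0.5396, 0.2089, 0.2517]
eef_rot: [180.0, 0.1, -0.0]
contact_force: [0.4, 0.1, -0.8]
gripper_width: 0.0875
gripper_force: 0.0
```

Run:
```python
from plant import cams,sensors
from h import *
b=cams.capture("scene");a=b["pixels"];cv2.imwrite("pics/f.png",cv2.resize(a[90:250,150:380],None,fx=3,fy=3)[...,::-1])
h=cv2.cvtColor(a,cv2.COLOR_RGB2HSV).astype(int);m=(abs(h[...,0]-110)<12)&(h[...,1]>130)
print([x for x in blobs(m) if 320<x[0][0]<350])
```

```text
[(array([333.73, 157.67]), array([330, 156,   8,   4,  15], dtype=int32))]
```

View pics/f.png

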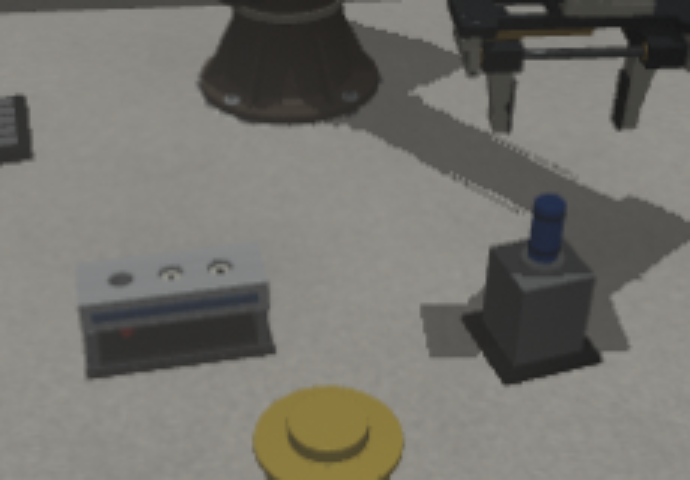

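The rod is back in its stand, with the handle top at (333,158) as at the start. The red insert is on the plate, the white inserts are seated and the gripper is clear.

```bash
python3 -c "
from plant import r
print(r.close_job())"
```

```text
the job is handed in; nothing more can be done
None
```

I handed the job in at about 21 s: the last picture shows the red insert on the catch plate, the rod back upright and fully down in its stand, and both white inserts seated; the highest push I read was about 11 N, and the judge returned no verdict.

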